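Put the dry cutting boards back in their stand by size

ROBOT

A 7-joint arm with a two-finger parallel gripper is mounted at the origin on a cart in front of the work surface, level with it; the furniture and walls round the work are solid. World frame = base frame: x ahead of the robot, y to its left, z up, the work surface at z = 0. Lengths are in m, angles in rad, forces in N, time in s.
With the tool pointing down it reaches from about 0.425 to 0.875 m from the base axis. Payload 4.7 kg.
Tool frame: the origin (TCP) lies where the fingers leave the gripper's body, on its centre line; the fingertips stand 70 mm ahead of it and the grasp point (between the pads) lies 51 mm ahead of it; z points along the fingers, y is the line along which they close (so a half turn about z gives the same grasp; the last joint's range is limited). The gripper opens to 87 mm and grips with 3 to 60 N. Pads are 19 mm wide; open, the fingers measure 117 mm over their backs; the gripper's body (75 mm by 190 mm) begins 51 mm behind the grasp point.
Start: joints at [1.357, 0.321, -0.07, 1.45, 0.023, 1.371, -0.057], TCP at [0.147, -0.633, 0.292] pointing down, gripper open.
Joint ranges: [-2.86, 2.86], [-0.3, 2.09], [-1.38, 1.24], [0.06, 2.45], [-1.56, 4.7], [0.09, 2.05], [-2.69, 2.69]. Speed limits (rad/s): [2.57, 2.57, 3.14, 3.14, 3.14, 3.14, 3.14].

INTERFACE

Orientations are given as a rotation vector (axis times angle).
In Python, from bench import ctrl gives the robot as it stands.
- The arm moves only by the tool drive_tool, never from a script. Its argument "motion" is a list of rows, each a list of 3 entries, a list of its own where there are three numbers: the shift along the tool's x, y, z in cm, then the turn, a rotation vector about the tool's x, y, z in degrees, then the opening, from -1 (shut) to 1 (fully open). In form: [[[x, y, z], [ax, ay, az], claw], ...]. A call has 1 to 12 rows; each row shifts and turns the commanded pose from where the row before left it, along the tool's axes as they then stand; what a row does not reach is not made up. A row lasts 1/8 s, in which the tool goes at most 62.5 mm and 10.7 degrees, less where a joint would pass 70% of its speed; a pose out of reach is approached as far as the arm can. A call with a gripper value outside its range is refused whole. The fingers move at their own pace and stop on an object; "force" is the grip in N (left out, the last holds). Time passes only in rows, so rows that do not move let the fingers close. It gives the time, the measured TCP pose, the force, the opening and the grip force at its end, in the units of the state.
- ctrl.get_state(): the state, without advancing time (a new reading comes with each control period).
- ctrl.get_image(name): name is "side" or "top"; returns the picture (400x640x3 uint8, red, green, blue); there is no depth.
- ctrl.calibration(name): a dict with "K" (3x3 intrinsics, pixels), "origin" and "attitude" of the camera in the world. Camera axes: x right, y up, looking along -z (the intrinsics and any distortion apply to the point x, -y, -z); pixel columns grow to the right and rows downward; lengths in m; the calibration is good to about 2 mm. A picture is of the moment at which its call begins. calibration takes no time and is no camera call.
- ctrl.close_job(): hands the job in; it is judged then, once.
The state is a dict: "time": time; "joint_positions": joint angles; "qd": joint speeds; "joint_torque": joint torques, N m; "position": TCP position; "tool_rot": TCP orientation; "ft_force": force on the tool from outside, world axes, zero at the start; "torque": the same for the moment, N m; "grip_width": opening from 0.0 (shut) to 1.0 (fully open); "grip_force": force on a finger pad.
Only numpy, scipy, OpenCV 4.12 (cv2) and the standard library are available. Lean on these libraries where they do the work, as an engineer would, in place of code of your own. Each camera call takes 0.05 s, during which the arm holds its last target. There are 200 camera calls.

TASK

The cutting boards in the draining rack are dry: put all four back in the bamboo board stand, one upright in each slot, in order of size, with the biggest at the back next to the solid end panel and the smallest at the front, so that each can be seen and taken. Set each one right down on the base, centred between the stand's sides, and do not let any board fall over.

Things in the scene. Friction and masses are not known exactly. Their poses are not given: they have to be found in the camera images.
- board_red: red plastic cutting board with grey ends, biggest of the four: 220 mm long, 146 high, 10 thick; loose, upright on a long edge in the draining rack. Origin: centre of its underside. x: thickness, y: length, z: up. Either face may look either way. Pinch it across its thickness at the middle of the top edge.
- board_green: green plastic cutting board with grey ends, second biggest of the four: 195 mm long, 134 high, 10 thick; loose, upright on a long edge in the draining rack. Origin: centre of its underside. x: thickness, y: length, z: up. Either face may look either way. Pinch it across its thickness at the middle of the top edge.
- board_yellow: yellow plastic cutting board with grey ends, third in size of the four: 170 mm long, 122 high, 10 thick; loose, upright on a long edge in the draining rack. Origin: centre of its underside. x: thickness, y: length, z: up. Either face may look either way. Pinch it across its thickness at the middle of the top edge.
- board_blue: blue plastic cutting board with grey ends, smallest of the four: 145 mm long, 110 high, 10 thick; loose, upright on a long edge in the draining rack. Origin: centre of its underside. x: thickness, y: length, z: up. Either face may look either way. Pinch it across its thickness at the middle of the top edge.
- stand: Fixed bamboo board stand, base 278 x 150 mm. Origin: worktop, under the row's middle. x: along the row to the solid 120 mm high end panel (the back; face at x 132), y: along the boards. Slots centred at x = 84 (back), 28, -28, -84, y = 0. Boards rest 14 mm above worktop. Wire hoops at y = +-45 up to 89 mm high bound the slots: 17 mm wide to height 64, flaring above to 44 at the tops
- drainer: Fixed draining rack: white drip tray 290 x 170 mm with steel-wire hoops (75 mm high, at y = +-50 mm) that hold the boards upright at x = -90, -30, 30 and 90 mm, in any order, undersides 20 mm above the worktop. Origin: on the worktop under its middle. x: along the row of boards, y: along the boards, z: up.
- blender: Dark grey jug blender with a black lid, fixed, behind the draining rack: 219 x 212 mm, 413 high, taller than the carried boards: the hand should pass in front of it. Origin: on the worktop, under its middle.

How it is judged:
By the outcome, as a careful person would: the job done as asked, in the order asked, and still so for the second after the job is handed in, with the robot touching nothing.
It also fails if it takes over 138 s, if anything falls off the work surface, if the arm or the gripper's body presses on something with over 40 N, if the wrist force passes 120 N, or if a joint passes its speed limit or range.

## Working session

There is one attempt and no reset: what is moved stays moved. The work goes in short steps, Python scripts to look and compute and a tool call to move; the robot and the scene stay as the last step left them, time stands still between calls to the robot, and variables do not carry over. Pictures are saved under pics/ and viewed, at most 14 in all, crops included, and the job is handed in when it is done.

Besides the shell and the picture viewer there is one more tool, called after "Request:" as name(argument=value, ...) on one line, values as JSON. drive_tool: Moves the arm, as the interface text tells. Its arguments: {"type":"object","properties":{"motion":{"type":"array","items":{"type":"array"}},"force":{"type":"number"}},"required":["motion"]}

```bash
ls; mkdir -p pics; python3 - <<'E'
from bench import ctrl
import cv2
s=ctrl.get_state(); print({k:s[k] for k in ('time','position','tool_rot','grip_width','ft_force')})
for n in('side','top'):
    print(n,ctrl.calibration(n)); cv2.imwrite(f'pics/{n}0.png',ctrl.get_image(n)[:,:,::-1])
E
```

```text
pics
{'time': 0.0, 'position': array([ 0.14664449, -0.63282705,  0.29116622]), 'tool_rot': array([-3.11937605e+00, -3.56818501e-01,  4.42534445e-04]), 'grip_width': 1.0002234779327988, 'ft_force': array([ 0.02065207,  0.1846404 , -0.18305261])}
side {'K': array([[493.39971816,   0.        , 318.9405752 ],
       [  0.        , 493.39971816, 197.23439137],
       [  0.        ,   0.        ,   1.        ]]), 'origin': array([ 0.56664788, -0.56317666,  1.09681537]), 'attitude': array([0.48446297, 0.00477327, 0.0393626 ])}
top {'K': array([[361.16305742,   0.        , 317.48553532],
       [  0.        , 361.16305742, 200.02165479],
       [  0.        ,   0.        ,   1.        ]]), 'origin': array([0.39629807, 0.01970913, 0.91127384]), 'attitude': array([ 0.10932317, -0.16073988, -1.55150816])}
```

View pics/top0.png

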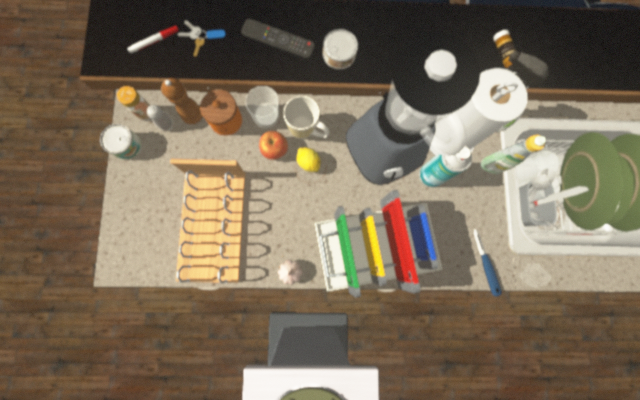

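View pics/side0.png

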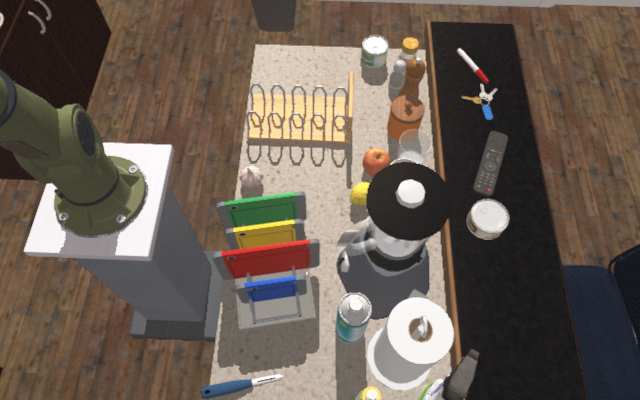

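```bash
python3 - <<'E'
import cv2,numpy as np
t=cv2.imread('pics/top0.png');s=cv2.imread('pics/side0.png')
cv2.imwrite('pics/c1.png',cv2.resize(t[185:305,310:450],None,fx=5,fy=5,interpolation=cv2.INTER_CUBIC)[:600])
cv2.imwrite('pics/c2.png',cv2.resize(s[185:330,210:330],None,fx=4,fy=4,interpolation=cv2.INTER_CUBIC))
cv2.imwrite('pics/c3.png',cv2.resize(t[150:290,165:285],None,fx=4,fy=4,interpolation=cv2.INTER_CUBIC))
cv2.imwrite('pics/c4.png',cv2.resize(s[65:170,240:365],None,fx=5,fy=5,interpolation=cv2.INTER_CUBIC))
E
```

```text
(no output)
```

View pics/c1.png

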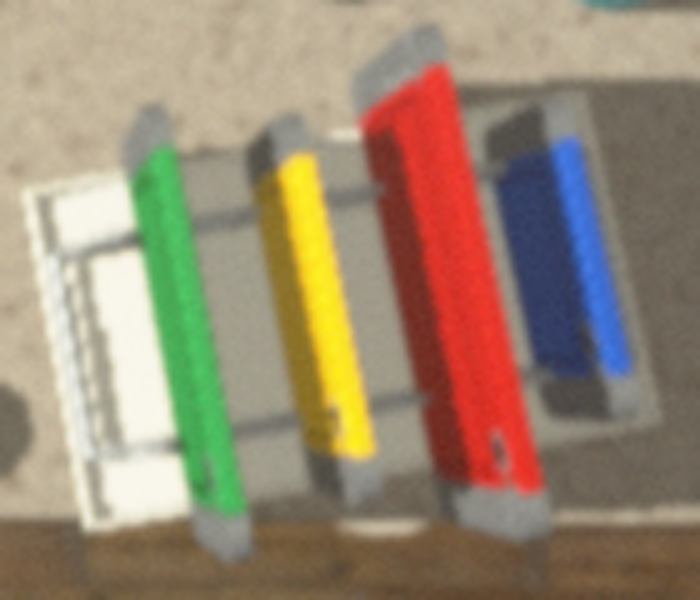

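View pics/c2.png

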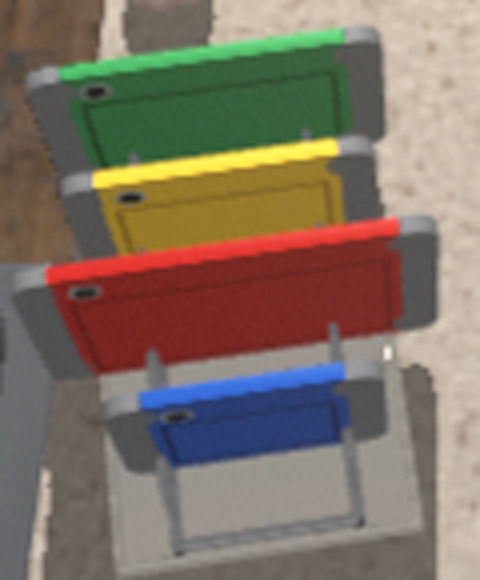

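View pics/c3.png

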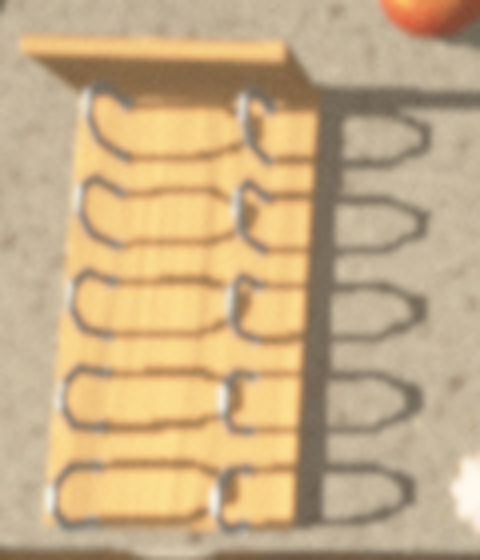

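View pics/c4.png

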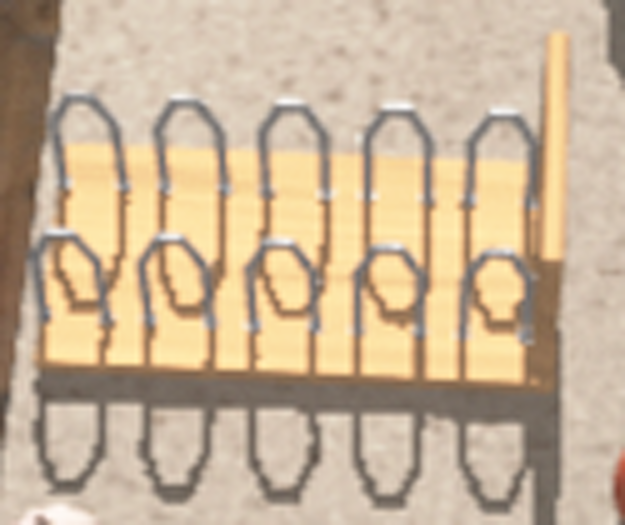

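```bash
cat >h.py <<'E'
import cv2,numpy as np
from scipy.spatial.transform import Rotation as R
from bench import ctrl
def ray(n,p):
    c=ctrl.calibration(n); d=np.linalg.inv(c['K'])@[p[0],p[1],1]; d=R.from_rotvec(c['attitude']).apply([d[0],-d[1],-d[2]])
    return np.array(c['origin']),d/np.linalg.norm(d)
def plane(n,p,z):
    o,d=ray(n,p); return o+d*(z-o[2])/d[2]
def tri(ps,pt):
    (a,u),(b,v)=ray('side',ps),ray('top',pt)
    k=np.linalg.lstsq(np.c_[u,-v],b-a,rcond=None)[0]; P,Q=a+u*k[0],b+v*k[1]
    return (P+Q)/2,np.linalg.norm(P-Q)
def strip(img,col):  # bright top strip of a board, ends (left,right) on its axis
    h=cv2.cvtColor(img,cv2.COLOR_BGR2HSV).astype(int); H=h[...,0]
    hue={'red':(H<8)|(H>172),'green':(H>50)&(H<80),'yellow':(H>18)&(H<35),'blue':(H>100)&(H<125)}[col]
    m=(hue&(h[...,1]>120)&(h[...,2]>VT[col])).astype(np.uint8)
    m[:185]=0;m[330:]=0;m[:,:200]=0;m[:,330:]=0
    cs,_=cv2.findContours(m,0,2); c=max(cs,key=lambda c:cv2.boundingRect(c)[2])
    (cx,cy),(w,hh),a=cv2.minAreaRect(c); b=cv2.boxPoints(((cx,cy),(w,hh),a)); b=b[b[:,0].argsort()]
    return b[:2].mean(0),b[2:].mean(0),min(w,hh)
VT=dict(red=195,green=140,yellow=200,blue=175)
HT=dict(red=.146,green=.134,yellow=.122,blue=.110)
E
python3 - <<'E'
from h import *
s=cv2.imread('pics/side0.png')
pk=dict(green=((62,73),(345,36)),yellow=((95,180),(338,147)),red=((48,273),(398,226)),blue=((140,400),(345,371)))
tp=dict(green=((243,512),(172,147)),yellow=((375,457),(315,155)),red=((543,490),(445,68)),blue=((632,375),(578,137)))
for c in HT:
    z=HT[c]+.02; a,b,w=strip(s,c)
    S=lambda A,B:(((A+B)/2).round(4),np.linalg.norm(A-B).round(4),np.degrees(np.arctan2(*(B-A)[1::-1])).round(2))
    print(c,'mask',a,b,w,S(plane('side',a,z),plane('side',b,z)))
    q=[np.array(p)/4+[210,185] for p in pk[c]]; print('  pick',S(*[plane('side',p,z) for p in q]))
    q=[np.array(p)/5+[310,185] for p in tp[c]]; print('  top,-y edge',S(*[plane('top',p,z) for p in q]))
T=np.array([(87,107),(80,200),(72,293),(63,395),(52,500),(243,108),(238,205),(232,303),(224,395),(214,500)])/4+[165,150]
F=np.array([(503,114),(397,108),(290,104),(183,101),(80,97),(498,254),(388,248),(280,243),(170,237),(58,232)])/5+[240,65]
P=[]
for f,t in zip(F,T):
    p,e=tri(f,t); P.append(p); print(p.round(4),round(e,4))
P=np.array(P); M=np.array([(x,y) for y in(.045,-.045) for x in(.112,.056,0,-.056,-.112)])
for nm,Q in(('tri',P),('side',np.array([plane('side',f,.087) for f in F])),('top',np.array([plane('top',t,.087) for t in T]))):
    A=Q[:,:2];c=A.mean(0);U,_,V=np.linalg.svd(M.T@(A-c)); r=(U@V).T
    print(nm,c.round(4),np.degrees(np.arctan2(r[1,0],r[0,0])).round(2),'resid',np.abs(A-c-M@r.T).max(0).round(4), (A-c-M@r.T).std(0).round(4))
E
```

```text
red mask [220.77997 253.45999] [309.12 240.84] 3.9597976207733154 (array([ 0.4479, -0.192 ,  0.166 ]), np.float64(0.1794), np.float64(11.13))
  pick (array([ 0.4495, -0.1924,  0.166 ]), np.float64(0.1775), np.float64(10.6))
  top,-y edge (array([ 0.4455, -0.1941,  0.166 ]), np.float64(0.1773), np.float64(11.55))
green mask [224.99387 202.95242] [294.98978 193.92068] 3.3592474460601807 (array([ 0.4254, -0.0753,  0.154 ]), np.float64(0.1512), np.float64(10.73))
  pick (array([ 0.4273, -0.0757,  0.154 ]), np.float64(0.1528), np.float64(10.84))
  top,-y edge (array([ 0.4232, -0.0764,  0.154 ]), np.float64(0.1533), np.float64(10.94))
yellow mask [232.79565 229.52838] [293.159   221.14459] 4.237104415893555 (array([ 0.4359, -0.1331,  0.142 ]), np.float64(0.1285), np.float64(11.09))
  pick (array([ 0.4384, -0.1342,  0.142 ]), np.float64(0.1292), np.float64(10.89))
  top,-y edge (array([ 0.4339, -0.1368,  0.142 ]), np.float64(0.1295), np.float64(10.45))
blue mask [244.79    284.53003] [295.19    277.33002] 4.101219177246094 (array([ 0.4597, -0.2507,  0.13  ]), np.float64(0.1028), np.float64(10.81))
  pick (array([ 0.4611, -0.2516,  0.13  ]), np.float64(0.1045), np.float64(10.72))
  top,-y edge (array([ 0.4574, -0.2539,  0.13  ]), np.float64(0.1052), np.float64(10.65))
[0.5934 0.301  0.0773] 0.0039
[0.5374 0.2996 0.0811] 0.0037
[0.4821 0.2989 0.0832] 0.0012
[0.425  0.3005 0.0807] 0.0018
[0.3683 0.3039 0.0766] 0.0047
[0.5935 0.2098 0.0776] 0.0016
[0.5363 0.2094 0.0794] 0.0036
[0.4802 0.2099 0.0795] 0.0053
[0.4259 0.2101 0.0823] 0.0013
[0.3678 0.2129 0.0796] 0.0015
tri [0.481  0.2556] -0.6 resid [0.0014 0.0022] [0.0007 0.0012]
side [0.4829 0.2504] -0.68 resid [0.0011 0.001 ] [0.0006 0.0006]
top [0.4789 0.253 ] -0.68 resid [0.0028 0.0016] [0.0015 0.0007]
```

```bash
cat >>h.py <<'E'
def go(p,head,n):   # n rows from the present pose to TCP p, tool down with tool x at heading (deg)
    s=ctrl.get_state(); r0=R.from_rotvec(s['tool_rot']); p0=np.array(s['position'])
    r1=R.from_euler('z',head,degrees=True)*R.from_euler('x',180,degrees=True)
    w=(r1*r0.inv()).as_rotvec(); d=(np.array(p)-p0)/n
    print('now',p0.round(4),'head',np.degrees(np.arctan2(*r0.as_matrix()[1::-1,0])).round(2),'t',round(s['time'],2),'to',p,head)
    for i in range(n):
        r=R.from_rotvec(w*i/n)*r0
        print([(r.inv().apply(d)*100).round(2).tolist(),np.degrees(r.inv().apply(w/n)).round(2).tolist()])
E
python3 - <<'E'
from h import *
for z in(0,.1,.2): print(plane('top',(383,183),z).round(3),plane('top',(350,147),z).round(3),plane('side',(340,265),z).round(3))
go([.4467,-.1905,.29],10.85,12)
E
```

```text
[ 0.603 -0.179  0.   ] [ 0.699 -0.093  0.   ] [ 0.606 -0.163  0.   ]
[ 0.58  -0.157  0.1  ] [ 0.665 -0.081  0.1  ] [ 0.602 -0.2    0.1  ]
[ 0.558 -0.136  0.2  ] [ 0.632 -0.069  0.2  ] [ 0.599 -0.236  0.2  ]
now [ 0.1467 -0.6328  0.2913] head 13.05 t 0.1 to [0.4467, -0.1905, 0.29] 10.85
[[3.27, -3.03, 0.02], [-0.01, 0.0, 0.18]]
[[3.26, -3.04, 0.02], [-0.01, 0.0, 0.18]]
[[3.25, -3.05, 0.01], [-0.01, 0.0, 0.18]]
[[3.24, -3.06, 0.01], [-0.01, 0.0, 0.18]]
[[3.23, -3.07, 0.01], [-0.01, 0.0, 0.18]]
[[3.22, -3.08, 0.01], [-0.01, 0.0, 0.18]]
[[3.21, -3.09, 0.01], [-0.01, 0.0, 0.18]]
[[3.2, -3.1, 0.01], [-0.01, 0.0, 0.18]]
[[3.19, -3.11, 0.01], [-0.01, 0.0, 0.18]]
[[3.18, -3.12, 0.01], [-0.01, 0.0, 0.18]]
[[3.17, -3.13, 0.01], [-0.01, 0.0, 0.18]]
[[3.16, -3.14, 0.01], [-0.01, 0.0, 0.18]]
```

Request:
drive_tool(motion=[[[3.2,-3.1,0],[0,0,0.2],-0.1],[[3.2,-3.1,0],[0,0,0.2],-0.1],[[3.2,-3.1,0],[0,0,0.2],-0.1],[[3.2,-3.1,0],[0,0,0.2],-0.1],[[3.2,-3.1,0],[0,0,0.2],-0.1],[[3.2,-3.1,0],[0,0,0.2],-0.1],[[3.2,-3.1,0],[0,0,0.2],-0.1],[[3.2,-3.1,0],[0,0,0.2],-0.1],[[3.2,-3.1,0],[0,0,0.2],-0.1],[[3.2,-3.1,0],[0,0,0.2],-0.1],[[3.2,-3.1,0],[0,0,0.2],-0.1],[[3.2,-3.1,0],[0,0,0],-0.1]], force=40)

```text
time: 1.6
position: [0.4458, -0.1885, 0.292]
tool_rot: [3.127, 0.297, -0.001]
ft_force: [0.1, -1.6, -0.3]
grip_width: 0.451
grip_force: 0.0
```

```bash
python3 - <<'E'
from h import *
go([.4467,-.1905,.207],10.85,4)
s=ctrl.get_image('side')[:,:,::-1];t=ctrl.get_image('top')[:,:,::-1]
cv2.imwrite('pics/a1.png',np.hstack([cv2.resize(s[150:330,200:340],None,fx=2.8,fy=2.8),cv2.resize(t[150:330,300:440],None,fx=2.8,fy=2.8)]))
E
```

```text
now [ 0.4458 -0.1885  0.292 ] head 10.84 t 1.6 to [0.4467, -0.1905, 0.207] 10.85
[[0.01, 0.05, 2.13], [0.0, 0.01, -0.0]]
[[0.01, 0.05, 2.13], [0.0, 0.01, -0.0]]
[[0.01, 0.05, 2.13], [0.0, 0.01, -0.0]]
[[0.01, 0.05, 2.13], [0.0, 0.01, -0.0]]
```

View pics/a1.png

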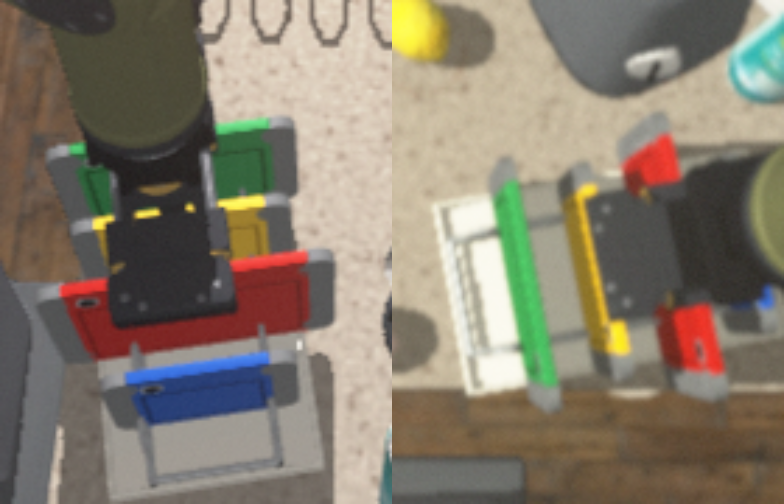

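The hand stands over the red board (side crop about (175,270), top crop about (650,250)), with the boards still upright and the neighbours clear. I'll descend and grip.

Request:
drive_tool(motion=[[[0,0.1,2.2],[0,0,0],-0.1],[[0,0.1,2.1],[0,0,0],-0.1],[[0,0,2.1],[0,0,0],-0.1],[[0,0,2.1],[0,0,0],-0.1],[[0,0,0],[0,0,0],-0.1],[[0,0,0],[0,0,0],-1],[[0,0,0],[0,0,0],-1],[[0,0,0],[0,0,0],-1],[[0,0,0],[0,0,0],-1],[[0,0,0],[0,0,0],-1]])

```text
time: 2.95
position: [0.446, -0.1918, 0.2077]
tool_rot: [3.127, 0.297, 0.001]
ft_force: [-0.3, 0.9, 1.5]
grip_width: 0.116
grip_force: 40.0
```

Request:
drive_tool(motion=[[[0,0,-1],[0,0,0],-1],[[0,0,-2],[0,0,0],-1],[[0,0,-2],[0,0,0],-1],[[0,0,-2],[0,0,0],-1],[[0,0,-2],[0,0,0],-1],[[0,0,-2],[0,0,0],-1],[[0,0,-2],[0,0,0],-1],[[0,0,-2],[0,0,0],-1],[[0,0,-1.5],[0,0,0],-1]])

```text
time: 4.08
position: [0.4457, -0.1916, 0.3731]
tool_rot: [3.127, 0.297, 0.0]
ft_force: [0.3, -0.1, -3.1]
grip_width: 0.112
grip_force: 40.0
```

```bash
python3 - <<'E'
from h import *
print(ctrl.get_state()['ft_force'],ctrl.get_state()['torque'],ctrl.get_state()['grip_width'])
go([.565,.2515,.372],89.35,12)
E
```

```text
[ 0.322981   -0.08800882 -3.10942749] [0.05126397 0.0272172  0.02213004] 0.11182575316601576
now [ 0.4457 -0.1916  0.3731] head 10.86 t 4.08 to [0.565, 0.2515, 0.372] 89.35
[[1.67, -3.44, 0.01], [0.0, 0.0, -6.54]]
[[2.05, -3.23, 0.01], [0.0, 0.0, -6.54]]
[[2.41, -2.97, 0.01], [0.0, 0.0, -6.54]]
[[2.73, -2.68, 0.01], [0.0, 0.0, -6.54]]
[[3.02, -2.35, 0.01], [0.0, 0.0, -6.54]]
[[3.27, -1.99, 0.01], [0.0, 0.0, -6.54]]
[[3.47, -1.61, 0.01], [0.0, 0.0, -6.54]]
[[3.63, -1.2, 0.01], [0.0, 0.0, -6.54]]
[[3.74, -0.78, 0.01], [0.0, 0.0, -6.54]]
[[3.81, -0.35, 0.01], [0.0, 0.0, -6.54]]
[[3.82, 0.09, 0.01], [0.0, 0.0, -6.54]]
[[3.79, 0.52, 0.01], [0.0, 0.0, -6.54]]
```

Request:
drive_tool(motion=[[[1.2,-3.5,0],[0,0,-6.5],-1],[[1.6,-3.4,0],[0,0,-6.5],-1],[[2.2,-3.1,0],[0,0,-6.5],-1],[[2.7,-2.7,0],[0,0,-6.5],-1],[[3.0,-2.4,0],[0,0,-6.5],-1],[[3.3,-2.0,0],[0,0,-6.5],-1],[[3.5,-1.6,0],[0,0,-6.5],-1],[[3.6,-1.2,0],[0,0,-6.5],-1],[[3.7,-0.8,0],[0,0,-6.5],-1],[[3.8,-0.4,0],[0,0,-6.5],-1],[[3.8,0.1,0],[0,0,-6.5],-1],[[3.8,0.5,0],[0,0,-6.5],-1]])

```text
time: 5.58
position: [0.5536, 0.2521, 0.372]
tool_rot: [-2.241, -2.202, 0.001]
ft_force: [1.3, -0.1, -2.5]
grip_width: 0.108
grip_force: 40.0
```

```bash
python3 - <<'E'
from h import *
s=ctrl.get_state();print(s['ft_force'],s['grip_width'])
go([.565,.2515,.320],89.35,3)
E
```

```text
[ 1.26858661 -0.14041036 -2.50408311] 0.10820937141357279
now [0.5536 0.2521 0.372 ] head 89.01 t 5.58 to [0.565, 0.2515, 0.32] 89.35
[[-0.01, 0.38, 1.73], [-0.01, 0.01, -0.11]]
[[-0.01, 0.38, 1.73], [-0.01, 0.01, -0.11]]
[[-0.02, 0.38, 1.73], [-0.01, 0.01, -0.11]]
```

Request:
drive_tool(motion=[[[0,0.4,2],[0,0,-0.1],-1],[[0,0.4,2],[0,0,-0.1],-1],[[0,0.4,2],[0,0,-0.1],-1],[[0,0,1.8],[0,0,0],-1],[[0,0,0],[0,0,0],-1],[[0,0,0],[0,0,0],-1]])

```text
time: 6.32
position: [0.5653, 0.2514, 0.2949]
tool_rot: [2.238, 2.204, 0.001]
ft_force: [-0.4, -0.5, -2.2]
grip_width: 0.108
grip_force: 40.0
```

```bash
python3 - <<'E'
from h import *
go([.565,.2515,.293],89.35,1)
s=ctrl.get_image('side')[:,:,::-1];t=ctrl.get_image('top')[:,:,::-1]
cv2.imwrite('pics/side1.png',s);cv2.imwrite('pics/top1.png',t)
cv2.imwrite('pics/a2.png',np.hstack([cv2.resize(s[30:180,230:380],(400,400),interpolation=2),cv2.resize(t[140:290,140:290],(400,400),interpolation=2)]))
E
```

```text
now [0.5653 0.2514 0.2949] head 89.14 t 6.33 to [0.565, 0.2515, 0.293] 89.35
[[0.01, -0.03, 0.19], [0.05, -0.02, -0.21]]
```

View pics/a2.png

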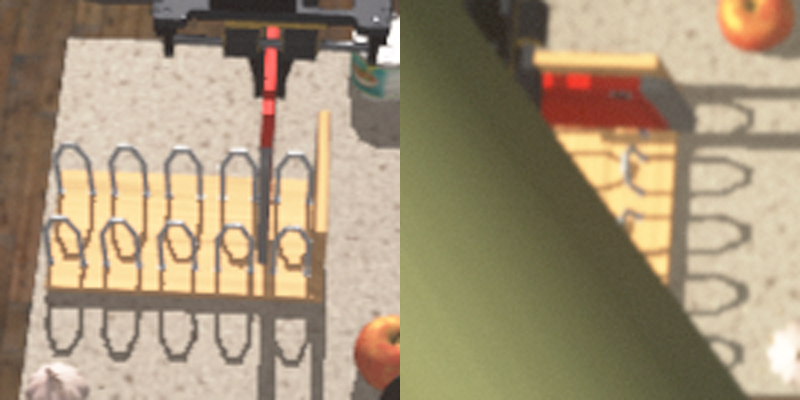

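The side view (crop columns) shows the board's lower edge at 263. The slot line between hoops 236 and 293 also extrapolates to about 263, so it is aligned. Lowering.

Request:
drive_tool(motion=[[[0,0,1.5],[0,0,-0.2],-1],[[0,0,1.5],[0,0,0],-1],[[0,0,1.5],[0,0,0],-1],[[0,0,1.5],[0,0,0],-1],[[0,0,1.2],[0,0,0],-1],[[0,0,0.8],[0,0,0],-1],[[0,0,0.5],[0,0,0],-1],[[0,0,0.3],[0,0,0],-1],[[0,0,0],[0,0,0],-1]])

```text
time: 7.55
position: [0.5653, 0.2513, 0.2063]
tool_rot: [2.234, 2.209, 0.0]
ft_force: [-0.8, -0.3, -3.1]
grip_width: 0.108
grip_force: 40.0
```

Request:
drive_tool(motion=[[[0,0,0.3],[0,0,0],-1],[[0,0,0.1],[0,0,0],-1],[[0,0,0.1],[0,0,0],-1],[[0,0,0],[0,0,0],-1]])

```text
time: 8.05
position: [0.5653, 0.2514, 0.2019]
tool_rot: [2.234, 2.209, 0.001]
ft_force: [-0.8, -0.1, 1.0]
grip_width: 0.113
grip_force: 40.0
```

Request:
drive_tool(motion=[[[0,0,0.1],[0,0,0],-1],[[0,0,0],[0,0,0],-0.9],[[0,0,0],[0,0,0],-0.2],[[0,0,0],[0,0,0],-0.2],[[0,0,0],[0,0,0],-0.2],[[0,0,-1],[0,0,0],-0.2],[[0,0,-2],[0,0,0],-0.2],[[0,0,-2.5],[0,0,0],-0.2],[[0,0,-2.5],[0,0,0],-0.2],[[0,0,-1],[0,0,0],-0.2]])

```text
time: 9.3
position: [0.5658, 0.2521, 0.2932]
tool_rot: [2.233, 2.208, 0.006]
ft_force: [0.9, 0.6, -0.5]
grip_width: 0.401
grip_force: 0.0
```

```bash
python3 - <<'E'
from h import *
go([.4243,-.0735,.282],10.85,12)
s=ctrl.get_image('side')[:,:,::-1]
cv2.imwrite('pics/a3.png',cv2.resize(s[0:180,230:380],(500,600),interpolation=2))
E
```

```text
now [0.5658 0.2521 0.2932] head 89.36 t 9.3 to [0.4243, -0.0735, 0.282] 10.85
[[-2.73, -1.15, 0.09], [0.01, -0.02, 6.54]]
[[-2.84, -0.83, 0.09], [0.01, -0.02, 6.54]]
[[-2.92, -0.5, 0.09], [0.01, -0.02, 6.54]]
[[-2.95, -0.17, 0.09], [0.01, -0.02, 6.54]]
[[-2.95, 0.17, 0.09], [0.01, -0.02, 6.54]]
[[-2.91, 0.51, 0.09], [0.01, -0.02, 6.54]]
[[-2.84, 0.84, 0.09], [0.01, -0.02, 6.54]]
[[-2.72, 1.15, 0.09], [0.01, -0.02, 6.54]]
[[-2.57, 1.46, 0.09], [0.01, -0.02, 6.54]]
[[-2.39, 1.74, 0.09], [0.01, -0.02, 6.54]]
[[-2.18, 2.0, 0.09], [0.01, -0.02, 6.54]]
[[-1.94, 2.24, 0.09], [0.01, -0.02, 6.54]]
```

View pics/a3.png

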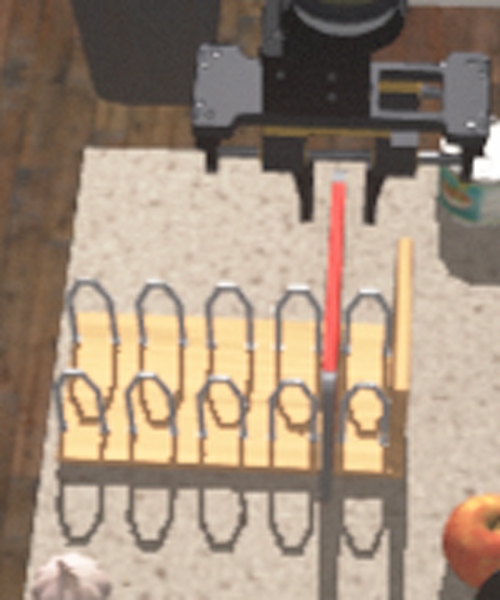

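The red board stands upright in the back slot: its top runs from (338,180) to (328,490), between hoops 295 and 365. Next is green.

Request:
drive_tool(motion=[[[-2.7,-1.2,0.1],[0,0,6.5],-0.1],[[-2.8,-0.8,0.1],[0,0,6.5],-0.1],[[-2.9,-0.5,0.1],[0,0,6.5],-0.1],[[-2.9,-0.2,0.1],[0,0,6.5],-0.1],[[-2.9,0.2,0.1],[0,0,6.5],-0.1],[[-2.9,0.5,0.1],[0,0,6.5],-0.1],[[-2.8,0.8,0.1],[0,0,6.5],-0.1],[[-2.7,1.2,0.1],[0,0,6.5],-0.1],[[-2.6,1.5,0.1],[0,0,6.5],-0.1],[[-2.4,1.7,0.1],[0,0,6.5],-0.1],[[-2.2,2.0,0.1],[0,0,6.5],-0.1],[[-1.9,2.2,0.1],[0,0,6.5],-0.1]])

```text
time: 10.85
position: [0.4246, -0.0739, 0.2781]
tool_rot: [3.127, 0.3, -0.0]
ft_force: [0.4, -0.3, 0.7]
grip_width: 0.449
grip_force: 0.0
```

```bash
python3 - <<'E'
from h import *
go([.4243,-.0735,.194],10.85,4)
E
```

```text
now [ 0.4246 -0.0739  0.2781] head 10.97 t 10.85 to [0.4243, -0.0735, 0.194] 10.85
[[-0.01, -0.01, 2.1], [0.0, 0.0, 0.03]]
[[-0.01, -0.01, 2.1], [0.0, 0.0, 0.03]]
[[-0.01, -0.01, 2.1], [0.0, 0.0, 0.03]]
[[-0.01, -0.01, 2.1], [0.0, 0.0, 0.03]]
```

Request:
drive_tool(motion=[[[0,0,2.1],[0,0,0.1],-0.1],[[0,0,2.1],[0,0,0],-0.1],[[0,0,2.1],[0,0,0],-0.1],[[0,0,2.1],[0,0,0],-0.1],[[0,0,0],[0,0,0],-0.1],[[0,0,0],[0,0,0],-1],[[0,0,0],[0,0,0],-1],[[0,0,0],[0,0,0],-1],[[0,0,0],[0,0,0],-1],[[0,0,0],[0,0,0],-1]])

```text
time: 12.1
position: [0.4258, -0.0725, 0.1946]
tool_rot: [3.126, 0.308, 0.001]
ft_force: [0.2, -1.0, 2.7]
grip_width: 0.114
grip_force: 40.0
```

Request:
drive_tool(motion=[[[0,0,-1],[0,0,0],-1],[[0,0,-2],[0,0,0],-1],[[0,0,-2],[0,0,0],-1],[[0,0,-2],[0,0,0],-1],[[0,0,-2],[0,0,0],-1],[[0,0,-2],[0,0,0],-1],[[0,0,-1],[0,0,0],-1],[[0,0,0],[0,0,0],-1]])

```text
time: 13.1
position: [0.4256, -0.0724, 0.3145]
tool_rot: [3.126, 0.308, 0.001]
ft_force: [0.2, 0.6, -4.0]
grip_width: 0.112
grip_force: 40.0
```

```bash
python3 - <<'E'
from h import *
go([.509,.2518,.31],89.35,12)
E
```

```text
now [ 0.4256 -0.0724  0.3145] head 11.26 t 13.1 to [0.509, 0.2518, 0.31] 89.35
[[1.21, -2.51, 0.04], [0.0, -0.0, -6.51]]
[[1.49, -2.36, 0.04], [0.0, -0.0, -6.51]]
[[1.74, -2.18, 0.04], [0.0, -0.0, -6.51]]
[[1.98, -1.97, 0.04], [0.0, -0.0, -6.51]]
[[2.19, -1.73, 0.04], [0.0, -0.0, -6.51]]
[[2.37, -1.47, 0.04], [0.0, -0.0, -6.51]]
[[2.52, -1.19, 0.04], [0.0, -0.0, -6.51]]
[[2.64, -0.9, 0.04], [0.0, -0.0, -6.51]]
[[2.73, -0.59, 0.04], [0.0, -0.0, -6.51]]
[[2.78, -0.28, 0.04], [0.0, -0.0, -6.51]]
[[2.79, 0.04, 0.04], [0.0, -0.0, -6.51]]
[[2.77, 0.35, 0.04], [0.0, -0.0, -6.51]]
```

Request:
drive_tool(motion=[[[1.2,-2.5,0],[0,0,-6.5],-1],[[1.5,-2.4,0],[0,0,-6.5],-1],[[1.7,-2.2,0],[0,0,-6.5],-1],[[2.0,-2.0,0],[0,0,-6.5],-1],[[2.2,-1.7,0],[0,0,-6.5],-1],[[2.4,-1.5,0],[0,0,-6.5],-1],[[2.5,-1.2,0],[0,0,-6.5],-1],[[2.6,-0.9,0],[0,0,-6.5],-1],[[2.7,-0.6,0],[0,0,-6.5],-1],[[2.8,-0.3,0],[0,0,-6.5],-1],[[2.8,0,0],[0,0,-6.5],-1],[[2.8,0.3,0],[0,0,-6.5],-1]])

```text
time: 14.6
position: [0.5072, 0.2533, 0.3129]
tool_rot: [-2.231, -2.21, 0.003]
ft_force: [-0.5, -0.0, -3.1]
grip_width: 0.11
grip_force: 40.0
```

```bash
python3 - <<'E'
from h import *
go([.509,.2518,.28],89.35,2)
E
```

```text
now [0.5072 0.2533 0.3129] head 89.45 t 14.6 to [0.509, 0.2518, 0.28] 89.35
[[-0.07, 0.09, 1.64], [-0.06, 0.02, 0.05]]
[[-0.07, 0.09, 1.64], [-0.06, 0.02, 0.05]]
```

Request:
drive_tool(motion=[[[-0.1,0.1,1.7],[0,0,0.1],-1],[[-0.1,0.1,1.7],[0,0,0],-1],[[0,0,0],[0,0,0],-1],[[0,0,0],[0,0,0],-1]])

```text
time: 15.1
position: [0.5095, 0.25, 0.2802]
tool_rot: [2.239, 2.203, -0.001]
ft_force: [0.3, -0.1, -2.7]
grip_width: 0.11
grip_force: 40.0
```

```bash
python3 - <<'E'
from h import *
go([.509,.2518,.193],89.35,1)
s=ctrl.get_image('side')[:,:,::-1]
cv2.imwrite('pics/a4.png',cv2.resize(s[0:180,230:380],(500,600),interpolation=2))
E
```

```text
now [0.5095 0.25   0.2802] head 89.06 t 15.1 to [0.509, 0.2518, 0.193] 89.35
[[0.18, -0.05, 8.72], [0.0, 0.04, -0.29]]
```

View pics/a4.png

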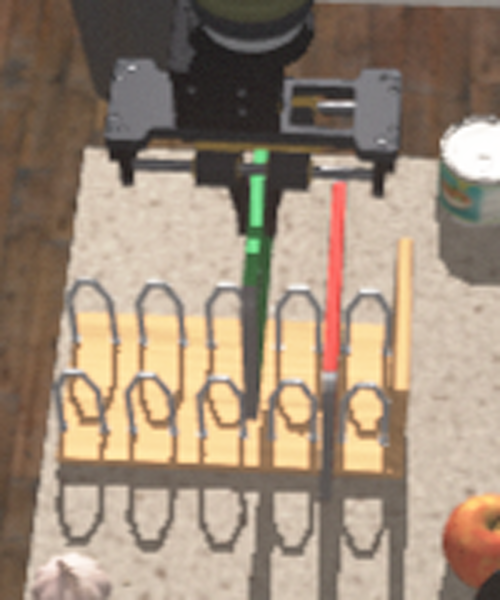

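Green is aligned with its slot: its lower corner is at (252,415) and the slot line extrapolates to about 253. Lowering.

Request:
drive_tool(motion=[[[0.1,0,1.5],[0,0,-0.3],-1],[[0.1,0,1.5],[0,0,0],-1],[[0,0,1.5],[0,0,0],-1],[[0,0,1.5],[0,0,0],-1],[[0,0,1.2],[0,0,0],-1],[[0,0,0.8],[0,0,0],-1],[[0,0,0.5],[0,0,0],-1],[[0,0,0.2],[0,0,0],-1],[[0,0,0],[0,0,0],-1]])

```text
time: 16.27
position: [0.5095, 0.253, 0.1934]
tool_rot: [2.232, 2.211, 0.0]
ft_force: [-0.4, 0.2, -2.2]
grip_width: 0.111
grip_force: 40.0
```

Request:
drive_tool(motion=[[[0,0,0.3],[0,0,0],-1],[[0,0,0.1],[0,0,0],-1],[[0,0,0.1],[0,0,0],-1],[[0,0,0],[0,0,0],-1]])

```text
time: 16.77
position: [0.5095, 0.2528, 0.1888]
tool_rot: [2.232, 2.21, 0.0]
ft_force: [-1.5, -1.3, 3.0]
grip_width: 0.114
grip_force: 40.0
```

Request:
drive_tool(motion=[[[0,0,0],[0,0,0],-0.9],[[0,0,0],[0,0,0],-0.2],[[0,0,0],[0,0,0],-0.2],[[0,0,0],[0,0,0],-0.2],[[0,0,-1],[0,0,0],-0.2],[[0,0,-2],[0,0,0],-0.2],[[0,0,-2.5],[0,0,0],-0.2],[[0,0,-2.5],[0,0,0],-0.2],[[0,0,-1],[0,0,0],-0.2],[[0,0,0],[0,0,0],-0.2]])

```text
time: 18.02
position: [0.5096, 0.2531, 0.2792]
tool_rot: [2.231, 2.21, 0.002]
ft_force: [0.3, 0.6, -0.8]
grip_width: 0.396
grip_force: 0.0
```

```bash
python3 - <<'E'
from h import *
go([.4355,-.1325,.275],10.85,12)
E
```

```text
now [0.5096 0.2531 0.2792] head 89.45 t 18.02 to [0.4355, -0.1325, 0.275] 10.85
[[-3.22, -0.59, 0.03], [0.01, -0.01, 6.55]]
[[-3.27, -0.22, 0.03], [0.01, -0.01, 6.55]]
[[-3.27, 0.16, 0.03], [0.01, -0.01, 6.55]]
[[-3.23, 0.53, 0.03], [0.01, -0.01, 6.55]]
[[-3.15, 0.89, 0.03], [0.01, -0.01, 6.55]]
[[-3.02, 1.25, 0.03], [0.01, -0.01, 6.55]]
[[-2.86, 1.59, 0.04], [0.01, -0.01, 6.55]]
[[-2.66, 1.9, 0.04], [0.01, -0.01, 6.55]]
[[-2.43, 2.19, 0.04], [0.01, -0.01, 6.55]]
[[-2.16, 2.46, 0.04], [0.01, -0.01, 6.55]]
[[-1.87, 2.69, 0.04], [0.01, -0.01, 6.55]]
[[-1.55, 2.88, 0.04], [0.01, -0.01, 6.55]]
```

Request:
drive_tool(motion=[[[-3.2,-0.6,0],[0,0,6.5],-0.1],[[-3.3,-0.2,0],[0,0,6.5],-0.1],[[-3.3,0.2,0],[0,0,6.5],-0.1],[[-3.2,0.5,0],[0,0,6.5],-0.1],[[-3.2,0.9,0],[0,0,6.5],-0.1],[[-3.0,1.2,0],[0,0,6.5],-0.1],[[-2.9,1.6,0],[0,0,6.5],-0.1],[[-2.7,1.9,0],[0,0,6.5],-0.1],[[-2.4,2.2,0],[0,0,6.5],-0.1],[[-2.2,2.5,0],[0,0,6.5],-0.1],[[-1.9,2.7,0],[0,0,6.5],-0.1],[[-1.5,2.9,0],[0,0,6.5],-0.1]])

```text
time: 19.52
position: [0.436, -0.1356, 0.2773]
tool_rot: [-3.126, -0.307, 0.002]
ft_force: [-0.4, -0.9, -0.8]
grip_width: 0.449
grip_force: 0.0
```

```bash
python3 - <<'E'
from h import *
go([.4355,-.1325,.182],10.85,1)
s=ctrl.get_image('side')[:,:,::-1]
cv2.imwrite('pics/a5.png',cv2.resize(s[0:330,200:400],(360,594),interpolation=2))
E
```

```text
now [ 0.436  -0.1356  0.2773] head 11.23 t 19.52 to [0.4355, -0.1325, 0.182] 10.85
[[0.03, -0.31, 9.53], [-0.04, 0.08, 0.38]]
```

View pics/a5.png

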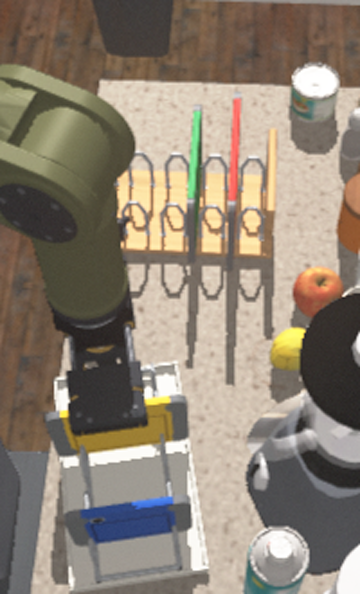

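Red (235,150) and green (195,150) stand upright in the stand, and the hand is over yellow. Grip yellow.

Request:
drive_tool(motion=[[[0,-0.2,2.4],[0,0,0.3],-0.1],[[0,0,2.4],[0,0,0],-0.1],[[0,0,2.4],[0,0,0],-0.1],[[0,0,2.3],[0,0,0],-0.1],[[0,0,0],[0,0,0],-0.1],[[0,0,0],[0,0,0],-1],[[0,0,0],[0,0,0],-1],[[0,0,0],[0,0,0],-1],[[0,0,0],[0,0,0],-1],[[0,0,0],[0,0,0],-1]])

```text
time: 20.82
position: [0.4368, -0.1329, 0.1837]
tool_rot: [3.126, 0.305, 0.001]
ft_force: [0.1, -1.1, 1.5]
grip_width: 0.11
grip_force: 40.0
```

Request:
drive_tool(motion=[[[0,0,-1],[0,0,0],-1],[[0,0,-2],[0,0,0],-1],[[0,0,-2],[0,0,0],-1],[[0,0,-2],[0,0,0],-1],[[0,0,-2],[0,0,0],-1],[[0,0,-2],[0,0,0],-1],[[0,0,-1],[0,0,0],-1],[[0,0,0],[0,0,0],-1]])

```text
time: 21.82
position: [0.4366, -0.1327, 0.3036]
tool_rot: [3.126, 0.305, 0.001]
ft_force: [0.2, -0.1, -2.4]
grip_width: 0.113
grip_force: 40.0
```

```bash
python3 - <<'E'
from h import *
go([.453,.2521,.30],89.35,12)
E
```

```text
now [ 0.4366 -0.1327  0.3036] head 11.15 t 21.82 to [0.453, 0.2521, 0.3] 89.35
[[0.75, -3.12, 0.03], [0.0, -0.0, -6.52]]
[[1.1, -3.01, 0.03], [0.0, -0.0, -6.52]]
[[1.44, -2.87, 0.03], [0.0, -0.0, -6.52]]
[[1.75, -2.69, 0.03], [0.0, -0.0, -6.52]]
[[2.05, -2.47, 0.03], [0.0, -0.0, -6.52]]
[[2.32, -2.22, 0.03], [0.0, -0.0, -6.52]]
[[2.55, -1.95, 0.03], [0.0, -0.0, -6.52]]
[[2.76, -1.64, 0.03], [0.0, -0.0, -6.52]]
[[2.93, -1.32, 0.03], [0.0, -0.0, -6.52]]
[[3.06, -0.98, 0.03], [0.0, -0.0, -6.52]]
[[3.15, -0.63, 0.03], [0.0, -0.0, -6.52]]
[[3.2, -0.26, 0.03], [0.0, -0.0, -6.52]]
```

Request:
drive_tool(motion=[[[0.7,-3.1,-0.5],[0,0,-6.5],-1],[[1.1,-3.0,-0.5],[0,0,-6.5],-1],[[1.4,-2.9,-0.5],[0,0,-6.5],-1],[[1.7,-2.7,-0.5],[0,0,-6.5],-1],[[2.0,-2.5,0],[0,0,-6.5],-1],[[2.3,-2.2,0],[0,0,-6.5],-1],[[2.6,-2.0,0],[0,0,-6.5],-1],[[2.8,-1.6,0],[0,0,-6.5],-1],[[2.9,-1.3,0],[0,0,-6.5],-1],[[3.1,-1.0,0],[0,0,-6.5],-1],[[3.2,-0.6,0],[0,0,-6.5],-1],[[3.2,-0.3,0],[0,0,-6.5],-1]])

```text
time: 23.32
position: [0.4516, 0.2534, 0.3222]
tool_rot: [-2.234, -2.208, 0.002]
ft_force: [0.6, -0.3, -3.0]
grip_width: 0.108
grip_force: 40.0
```

```bash
python3 - <<'E'
from h import *
go([.4532,.2521,.266],89.35,3)
E
```

```text
now [0.4516 0.2534 0.3222] head 89.35 t 23.32 to [0.4532, 0.2521, 0.266] 89.35
[[-0.04, 0.06, 1.87], [-0.03, 0.01, 0.0]]
[[-0.04, 0.06, 1.87], [-0.03, 0.01, 0.0]]
[[-0.04, 0.06, 1.87], [-0.03, 0.01, 0.0]]
```

Request:
drive_tool(motion=[[[0,0.1,1.9],[0,0,0],-1],[[0,0,1.9],[0,0,0],-1],[[0,0,1.8],[0,0,0],-1],[[0,0,0],[0,0,0],-1],[[0,0,0],[0,0,0],-1]])

```text
time: 23.95
position: [0.4533, 0.2524, 0.2675]
tool_rot: [2.239, 2.204, 0.001]
ft_force: [-0.4, 0.7, -3.5]
grip_width: 0.109
grip_force: 40.0
```

```bash
python3 - <<'E'
from h import *
go([.4532,.2521,.182],89.35,1)
s=ctrl.get_image('side')[:,:,::-1]
cv2.imwrite('pics/a6.png',cv2.resize(s[0:180,230:380],(500,600),interpolation=2))
E
```

```text
now [0.4533 0.2524 0.2675] head 89.1 t 23.95 to [0.4532, 0.2521, 0.182] 89.35
[[-0.03, -0.01, 8.55], [0.03, 0.0, -0.25]]
```

View pics/a6.png

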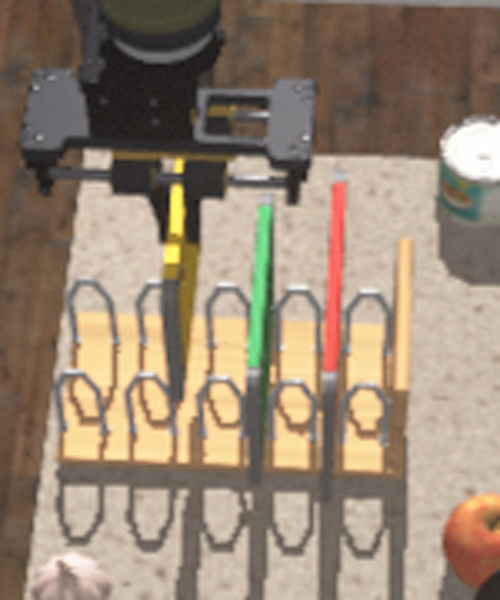

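Yellow's lower corner is at (177,400) and the slot line is about 178–181 there, so it is aligned. Red and green are still upright.

Request:
drive_tool(motion=[[[0,0,1.5],[0,0,-0.2],-1],[[0,0,1.5],[0,0,0],-1],[[0,0,1.5],[0,0,0],-1],[[0,0,1.5],[0,0,0],-1],[[0,0,1.2],[0,0,0],-1],[[0,0,0.7],[0,0,0],-1],[[0,0,0.4],[0,0,0],-1],[[0,0,0.2],[0,0,0],-1],[[0,0,0],[0,0,0],-1]])

```text
time: 25.12
position: [0.4531, 0.2528, 0.1824]
tool_rot: [2.234, 2.209, 0.0]
ft_force: [0.6, -0.4, -2.7]
grip_width: 0.114
grip_force: 40.0
```

Request:
drive_tool(motion=[[[0,0,0.3],[0,0,0],-1],[[0,0,0.1],[0,0,0],-1],[[0,0,0.1],[0,0,0],-1],[[0,0,0],[0,0,0],-1]])

```text
time: 25.62
position: [0.4532, 0.2527, 0.1778]
tool_rot: [2.234, 2.208, -0.0]
ft_force: [-1.5, -2.3, 4.2]
grip_width: 0.11
grip_force: 40.0
```

Request:
drive_tool(motion=[[[0,0,0],[0,0,0],-0.9],[[0,0,0],[0,0,0],-0.2],[[0,0,0],[0,0,0],-0.2],[[0,0,0],[0,0,0],-0.2],[[0,0,-1],[0,0,0],-0.2],[[0,0,-2],[0,0,0],-0.2],[[0,0,-2.5],[0,0,0],-0.2],[[0,0,-2.5],[0,0,0],-0.2],[[0,0,-1],[0,0,0],-0.2],[[0,0,0],[0,0,0],-0.2]])

```text
time: 26.88
position: [0.4533, 0.2529, 0.2682]
tool_rot: [2.233, 2.208, 0.002]
ft_force: [0.2, -0.5, -0.7]
grip_width: 0.399
grip_force: 0.0
```

```bash
python3 - <<'E'
from h import *
go([.459,-.25,.26],10.85,12)
E
```

```text
now [0.4533 0.2529 0.2682] head 89.34 t 26.88 to [0.459, -0.25, 0.26] 10.85
[[-4.19, 0.1, 0.07], [0.01, -0.01, 6.54]]
[[-4.15, 0.57, 0.07], [0.01, -0.01, 6.54]]
[[-4.06, 1.04, 0.07], [0.01, -0.01, 6.54]]
[[-3.91, 1.5, 0.07], [0.01, -0.01, 6.54]]
[[-3.72, 1.93, 0.07], [0.01, -0.01, 6.54]]
[[-3.47, 2.34, 0.07], [0.01, -0.01, 6.54]]
[[-3.18, 2.72, 0.07], [0.01, -0.01, 6.54]]
[[-2.85, 3.07, 0.07], [0.01, -0.01, 6.54]]
[[-2.49, 3.37, 0.07], [0.01, -0.01, 6.54]]
[[-2.08, 3.64, 0.07], [0.01, -0.01, 6.54]]
[[-1.66, 3.85, 0.07], [0.01, -0.01, 6.54]]
[[-1.21, 4.01, 0.07], [0.01, -0.01, 6.54]]
```

Request:
drive_tool(motion=[[[-4.2,0.1,0.1],[0,0,6.5],-0.1],[[-4.1,0.6,0.1],[0,0,6.5],-0.1],[[-4.1,1.0,0.1],[0,0,6.5],-0.1],[[-3.9,1.5,0.1],[0,0,6.5],-0.1],[[-3.7,1.9,0.1],[0,0,6.5],-0.1],[[-3.5,2.3,0.1],[0,0,6.5],-0.1],[[-3.2,2.7,0.1],[0,0,6.5],-0.1],[[-2.9,3.1,0.1],[0,0,6.5],-0.1],[[-2.5,3.4,0],[0,0,6.5],-0.1],[[-2.1,3.6,0],[0,0,6.5],-0.1],[[-1.7,3.9,0],[0,0,6.5],-0.1],[[-1.2,4.0,0],[0,0,6.5],-0.1]])

```text
time: 28.38
position: [0.4585, -0.2518, 0.2581]
tool_rot: [-3.126, -0.305, 0.002]
ft_force: [0.6, -0.5, -0.2]
grip_width: 0.452
grip_force: 0.0
```

Request:
drive_tool(motion=[[[0,0,0],[0,0,0],-0.1],[[0,0,0],[0,0,0],-0.1]])

```text
time: 28.62
position: [0.4589, -0.2496, 0.2583]
tool_rot: [-3.124, -0.312, 0.002]
ft_force: [-0.4, -0.1, 0.6]
grip_width: 0.448
grip_force: 0.0
```

```bash
python3 - <<'E'
from h import *
go([.459,-.25,.170],10.85,1)
E
```

```text
now [ 0.4589 -0.2496  0.2583] head 11.42 t 28.62 to [0.459, -0.25, 0.17] 10.85
[[0.01, 0.06, 8.83], [-0.12, 0.06, 0.57]]
```

Request:
drive_tool(motion=[[[0,0,2.2],[0,0,0.6],-0.1],[[0,0,2.2],[0,0,0],-0.1],[[0,0,2.2],[0,0,0],-0.1],[[0,0,2.2],[0,0,0],-0.1],[[0,0,0],[0,0,0],-0.1],[[0,0,0],[0,0,0],-1],[[0,0,0],[0,0,0],-1],[[0,0,0],[0,0,0],-1],[[0,0,0],[0,0,0],-1],[[0,0,0],[0,0,0],-1]])

```text
time: 29.88
position: [0.4593, -0.2509, 0.1717]
tool_rot: [3.127, 0.294, 0.001]
ft_force: [-0.5, 0.5, 1.8]
grip_width: 0.113
grip_force: 40.0
```

Request:
drive_tool(motion=[[[0,0,-1],[0,0,0],-1],[[0,0,-2],[0,0,0],-1],[[0,0,-2],[0,0,0],-1],[[0,0,-2],[0,0,0],-1],[[0,0,-2],[0,0,0],-1],[[0,0,-2],[0,0,0],-1],[[0,0,-2],[0,0,0],-1],[[0,0,0],[0,0,0],-1]])

```text
time: 30.88
position: [0.4598, -0.2508, 0.3029]
tool_rot: [3.126, 0.294, 0.004]
ft_force: [-0.2, 0.9, -0.3]
grip_width: 0.111
grip_force: 40.0
```

```bash
python3 - <<'E'
from h import *
go([.397,.2524,.30],89.35,12)
E
```

```text
now [ 0.4598 -0.2508  0.3029] head 10.76 t 30.88 to [0.397, 0.2524, 0.3] 89.35
[[0.27, -4.22, 0.02], [0.02, -0.0, -6.55]]
[[0.75, -4.16, 0.02], [0.02, -0.0, -6.55]]
[[1.22, -4.05, 0.02], [0.02, -0.0, -6.55]]
[[1.67, -3.88, 0.02], [0.02, -0.0, -6.55]]
[[2.1, -3.67, 0.02], [0.02, -0.0, -6.55]]
[[2.51, -3.4, 0.02], [0.02, -0.0, -6.55]]
[[2.88, -3.09, 0.02], [0.02, -0.0, -6.55]]
[[3.21, -2.75, 0.02], [0.02, -0.0, -6.55]]
[[3.5, -2.36, 0.02], [0.02, -0.0, -6.55]]
[[3.75, -1.95, 0.02], [0.02, -0.0, -6.55]]
[[3.95, -1.51, 0.02], [0.02, -0.0, -6.55]]
[[4.09, -1.04, 0.02], [0.02, -0.0, -6.55]]
```

```bash
python3 - <<'E'
from h import *
go([.457,.0,.305],50,6)
E
```

```text
now [ 0.4598 -0.2508  0.3029] head 10.76 t 30.88 to [0.457, 0.0, 0.305] 50
[[0.73, -4.11, -0.04], [0.03, -0.01, -6.54]]
[[1.2, -4.0, -0.04], [0.03, -0.01, -6.54]]
[[1.65, -3.84, -0.04], [0.03, -0.01, -6.54]]
[[2.07, -3.63, -0.04], [0.03, -0.01, -6.54]]
[[2.47, -3.37, -0.04], [0.03, -0.01, -6.54]]
[[2.84, -3.07, -0.04], [0.03, -0.01, -6.54]]
```

Request:
drive_tool(motion=[[[0.7,-4.1,0],[0,0,-6.5],-1],[[1.2,-4.0,0],[0,0,-6.5],-1],[[1.6,-3.8,0],[0,0,-6.5],-1],[[2.1,-3.6,0],[0,0,-6.5],-1],[[2.5,-3.4,0],[0,0,-6.5],-1],[[2.8,-3.1,0],[0,0,-6.5],-1],[[0,0,0],[0,0,0],-1]])

```text
time: 31.75
position: [0.4555, 0.0035, 0.3006]
tool_rot: [-2.845, -1.331, 0.001]
ft_force: [0.3, -0.6, -0.5]
grip_width: 0.119
grip_force: 40.0
```

```bash
python3 - <<'E'
from h import *
go([.397,.2524,.30],89.35,7)
E
```

```text
now [0.4555 0.0035 0.3006] head 50.16 t 31.75 to [0.397, 0.2524, 0.3] 89.35
[[2.2, -2.92, 0.01], [-0.01, -0.0, -5.6]]
[[2.47, -2.69, 0.01], [-0.01, -0.0, -5.6]]
[[2.72, -2.44, 0.01], [-0.01, -0.0, -5.6]]
[[2.95, -2.16, 0.01], [-0.01, -0.0, -5.6]]
[[3.14, -1.86, 0.01], [-0.01, -0.0, -5.6]]
[[3.31, -1.55, 0.01], [-0.01, -0.0, -5.6]]
[[3.44, -1.22, 0.01], [-0.01, -0.0, -5.6]]
```

Request:
drive_tool(motion=[[[2.2,-2.9,0],[0,0,-5.6],-1],[[2.5,-2.7,0],[0,0,-5.6],-1],[[2.7,-2.4,0],[0,0,-5.6],-1],[[2.9,-2.2,0],[0,0,-5.6],-1],[[3.1,-1.9,0],[0,0,-5.6],-1],[[3.3,-1.5,0],[0,0,-5.6],-1],[[3.4,-1.2,0],[0,0,-5.6],-1],[[0,0,0],[0,0,0],-1],[[0,0,0],[0,0,0],-1]])

```text
time: 32.88
position: [0.399, 0.2476, 0.3009]
tool_rot: [2.24, 2.202, -0.001]
ft_force: [0.7, -0.0, -0.7]
grip_width: 0.111
grip_force: 40.0
```

```bash
python3 - <<'E'
from h import *
go([.3972,.2524,.255],89.35,3)
E
```

```text
now [0.399  0.2476 0.3009] head 89.01 t 32.88 to [0.3972, 0.2524, 0.255] 89.35
[[0.16, -0.06, 1.53], [-0.01, 0.02, -0.11]]
[[0.16, -0.06, 1.53], [-0.01, 0.02, -0.11]]
[[0.16, -0.06, 1.53], [-0.01, 0.02, -0.11]]
```

Request:
drive_tool(motion=[[[0.2,-0.1,1.5],[0,0,-0.3],-1],[[0.2,-0.1,1.5],[0,0,0],-1],[[0.1,0,1.5],[0,0,0],-1],[[0,0,0],[0,0,0],-1],[[0,0,0],[0,0,0],-1]])

```text
time: 33.5
position: [0.3977, 0.2526, 0.2563]
tool_rot: [-2.236, -2.207, -0.0]
ft_force: [0.5, -0.3, -1.5]
grip_width: 0.111
grip_force: 40.0
```

```bash
python3 - <<'E'
from h import *
go([.3972,.2524,.170],89.35,1)
s=ctrl.get_image('side')[:,:,::-1]
cv2.imwrite('pics/a7.png',cv2.resize(s[0:180,230:380],(500,600),interpolation=2))
E
```

```text
now [0.3977 0.2526 0.2563] head 89.25 t 33.5 to [0.3972, 0.2524, 0.17] 89.35
[[-0.03, -0.05, 8.63], [-0.01, -0.02, -0.1]]
```

View pics/a7.png

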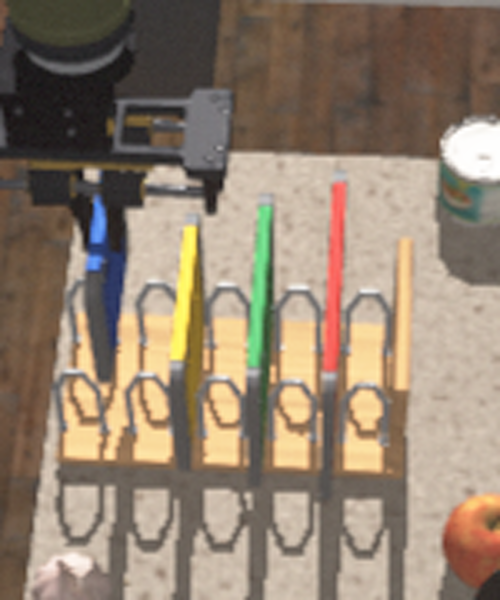

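Blue's lower corner is at (105,380), with about 104 expected for the slot, so it is aligned. Lowering.

Request:
drive_tool(motion=[[[0,0,1.5],[0,0,-0.1],-1],[[0,0,1.5],[0,0,0],-1],[[0,0,1.5],[0,0,0],-1],[[0,0,1.5],[0,0,0],-1],[[0,0,1.2],[0,0,0],-1],[[0,0,0.8],[0,0,0],-1],[[0,0,0.4],[0,0,0],-1],[[0,0,0.2],[0,0,0],-1],[[0,0,0],[0,0,0],-1]])

```text
time: 34.67
position: [0.3977, 0.2527, 0.1704]
tool_rot: [2.234, 2.209, 0.0]
ft_force: [0.1, 0.0, -0.8]
grip_width: 0.11
grip_force: 40.0
```

Request:
drive_tool(motion=[[[0,0,0.3],[0,0,0],-1],[[0,0,0.1],[0,0,0],-1],[[0,0,0.1],[0,0,0],-1],[[0,0,0],[0,0,0],-1]])

```text
time: 35.17
position: [0.3978, 0.2526, 0.1658]
tool_rot: [2.234, 2.208, -0.0]
ft_force: [-1.1, -1.8, 5.3]
grip_width: 0.109
grip_force: 39.9
```

Contact felt; release, raise and move clear, then check.

Request:
drive_tool(motion=[[[0,0,0],[0,0,0],-0.9],[[0,0,0],[0,0,0],-0.2],[[0,0,0],[0,0,0],-0.2],[[0,0,0],[0,0,0],-0.2],[[0,0,-1],[0,0,0],-0.2],[[0,0,-2],[0,0,0],-0.2],[[0,0,-3],[0,0,0],-0.2],[[0,0,-3],[0,0,0],-0.2],[[0,0,-3],[0,0,0],-0.2],[[0,0,0],[0,0,0],-0.2]])

```text
time: 36.42
position: [0.3986, 0.2536, 0.2878]
tool_rot: [2.232, 2.207, 0.007]
ft_force: [0.1, 0.2, -0.1]
grip_width: 0.398
grip_force: 0.0
```

Request:
drive_tool(motion=[[[-4,-1,0],[0,0,3],-0.2],[[-4,-1,0],[0,0,3],-0.2],[[-4,-1,0],[0,0,3],-0.2],[[-4,-0.5,0],[0,0,3],-0.2],[[-4,-0.5,0],[0,0,3],-0.2],[[-4,0,0],[0,0,3],-0.2],[[-4,0,0],[0,0,3],-0.2],[[-4,0,0],[0,0,3],-0.2],[[0,0,0],[0,0,0],-0.2],[[0,0,0],[0,0,0],-0.2]])

```text
time: 37.67
position: [0.3517, -0.0221, 0.2817]
tool_rot: [-2.597, -1.745, 0.041]
ft_force: [1.0, 0.2, -0.3]
grip_width: 0.398
grip_force: 0.0
```

```bash
python3 - <<'E'
from h import *
s=ctrl.get_image('side')[:,:,::-1];t=ctrl.get_image('top')[:,:,::-1]
cv2.imwrite('pics/a8.png',np.hstack([cv2.resize(s[30:180,230:380],(400,400),interpolation=2),cv2.resize(t[140:290,150:300],(400,400),interpolation=2)]))
E
```

```text
(no output)
```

View pics/a8.png

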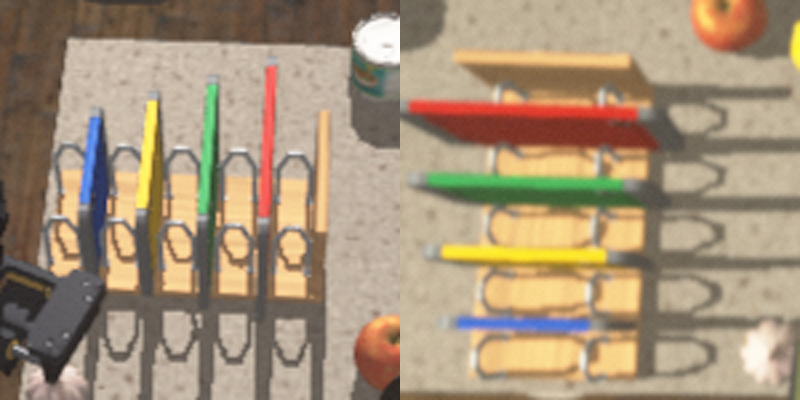

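All four boards stand upright, one per slot, in the top view at rows 110 (red), 185 (green), 255 (yellow) and 323 (blue). I'll check their lengthwise centring by numbers.

```bash
python3 - <<'E'
from h import *
f=150/400
for c,l,r in(('red',(407,105),(657,113)),('green',(411,180),(645,186)),('yellow',(427,251),(638,257)),('blue',(443,321),(620,324))):
    P=[plane('top',np.array([p[0]-400,p[1]])*f+[150,140],HT[c]+.014) for p in(l,r)]
    print(c,((P[0]+P[1])/2).round(4),np.linalg.norm(P[0]-P[1]).round(4))
Q=[plane('top',np.array([p[0]-400,p[1]])*f+[150,140],.014) for p in((471,375),(635,378))]; print('base front',np.mean(Q,0).round(4),np.linalg.norm(Q[0]-Q[1]).round(3))
E
```

```text
red [0.5638 0.2448 0.16  ] 0.196
green [0.5064 0.2475 0.148 ] 0.1838
yellow [0.4512 0.2437 0.136 ] 0.1664
blue [0.3975 0.2444 0.124 ] 0.1399
base front [0.35   0.2534 0.014 ] 0.147
```

```bash
python3 - <<'E'
from h import *
t=ctrl.get_image('top')[:,:,::-1];s=ctrl.get_image('side')[:,:,::-1]
def ends(img,c,win,n,z):
    h=cv2.cvtColor(np.ascontiguousarray(img),cv2.COLOR_BGR2HSV).astype(int);H=h[...,0]
    m=({'red':(H<8)|(H>172),'green':(H>50)&(H<80),'yellow':(H>24)&(H<35),'blue':(H>100)&(H<125)}[c])&(h[...,1]>140)&(h[...,2]>VT[c]-20)
    y0,y1,x0,x1=win; k=np.zeros_like(m);k[y0:y1,x0:x1]=m[y0:y1,x0:x1]
    cs,_=cv2.findContours(k.astype(np.uint8),0,2);p=max(cs,key=cv2.contourArea)[:,0]
    ax=0 if n=='top' else 1
    e=[np.median(p[p[:,ax]==v],0) for v in(p[:,ax].max(),p[:,ax].min())]
    e=[e[0]+np.eye(2)[ax]*.5,e[1]-np.eye(2)[ax]*.5]
    P=[plane(n,q,z) for q in e]; return np.mean(P,0).round(4),np.linalg.norm(P[0]-P[1]).round(4),np.array(e).tolist()
for c in HT:
    z=HT[c]+.014
    print(c,*ends(t,c,(150,290,150,260),'top',z)); print('   ',*ends(s,c,(30,150,240,350),'side',z))
E
```

```text
red [0.5634 0.2521 0.16  ] 0.1776 [[238.5, 182.5], [153.5, 179.5]]
    [0.5666 0.2505 0.16  ] 0.1768 [[328.5, 110.5], [331.5, 54.5]]
green [0.5068 0.208  0.148 ] 0.0609 [[231.5, 209.0], [202.5, 208.5]]Traceback (most recent call last):
  File "<stdin>", line 14, in <module>
  File "<stdin>", line 7, in ends
ValueError: max() iterable argument is empty
```

```bash
python3 -c "
from bench import ctrl
print(ctrl.close_job())"
```

```text
the job is handed in; nothing more can be done
None
```

All four boards are back in the stand, upright and in size order with red at the back and blue at the front, and the job is handed in at about 38 s; I measured only red's centring (within about 1 mm) and judged green, yellow and blue by eye.

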